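# Turn a shelf label over in its bin and slide the bin into the reader

## Robot

A 7-joint arm with a two-finger parallel gripper is mounted at the origin on the work surface. World frame = base frame: x ahead of the robot, y to its left, z up, the work surface at z = 0. Lengths are in mm, angles in rad, forces in N, time in s.
With the tool pointing down it reaches from about 400 to 850 mm from the base axis. Payload 6.9 kg.
Tool frame: the origin (TCP) lies midway between the tips of the shut fingers; the grasp point (between the pads) lies 19 mm behind it; z points along the fingers, y is the line along which they close (so a half turn about z gives the same grasp; the last joint's range is limited). The gripper opens to 85 mm and grips with 20 to 120 N. Pads are 22 mm wide; open, the fingers measure 114 mm over their backs; the gripper's body (76 mm by 85 mm) begins 54 mm behind the grasp point. The pads swing forward as they close: fully open they stand 13 mm farther back than shut.
Start: joints at [-1.129, 0.507, -0.238, 1.5, 0.126, 1.149, -0.155], TCP at [206.561, 589.868, 231.275] pointing down, gripper open.
Joint ranges: [-3.08, 3.08], [-0.24, 2.05], [-1.43, 1.35], [0, 2.5], [-1.52, 4.66], [0.17, 1.96], [-2.89, 2.89]. Speed limits (rad/s): [2.39, 2.39, 3.14, 3.14, 3.14, 3.14, 3.14].

## Interface

Orientations are given as [roll, pitch, yaw] about the fixed x, y, z axes, in that order (R = Rz(yaw) Ry(pitch) Rx(roll)).
In Python, from plant import robot gives the robot as it stands.
- The arm moves only by the tool arm_command, never from a script. Its argument "targets" is a list of rows, each a list of 4 numbers: the shift along the world's x, y, z in mm, then the turn about the world's z in rad. In form: [[x, y, z, roll], ...]. A call has 1 to 20 rows; each row is the pose to reach, as a shift and turn from the pose commanded when the call began; what a row does not reach only later rows make up. A row lasts 1/10 s, in which the tool goes at most 50 mm and 8.59 degrees, less where a joint would pass 70% of its speed; a pose out of reach is approached as far as the arm can. A call with a gripper value outside its range is refused whole. "jaw" is the opening, from 0 (shut) to 1 (fully open), set as the call begins (left out, the last holds). The fingers move at their own pace and stop on an object; "squeeze" is the grip in N (left out, the last holds). Time passes only in rows, so rows that repeat a pose let the fingers close. It gives the time, the measured TCP pose, the force, the opening and the grip force at its end, in the units of the state.
- robot.state(): the state, without advancing time (a new reading comes with each control period).
- robot.read_camera(name): name is "side" or "top" or "wrist"; returns a dict with "pixels" (420x560x3 uint8, red, green, blue), "fovy" (degrees; the focal length in pixels is half the picture's height over the tangent of half this angle, whatever the lens; pixels are square), "cx", "cy" (the principal point, pixels), "origin" and "rotation" of the camera in the world. Camera axes: x right, y down, z forward; pixel columns grow to the right and rows downward; lengths in mm; the calibration is good to about 2 mm. The wrist camera is an equidistant fisheye: a pixel r from the principal point sees the ray r / f radians off the axis. A picture is of the moment at which its call begins. There is no depth.
- robot.sign_off(): hands the job in; it is judged then, once.
Trained networks look in the newest picture that a camera, given by its name, has taken for a name from the list of things; names that differ only in an ending like _2 or _b are one class to them, and where a whole thing is asked for, a point or a joint stands for the part that bears it (a point fixed in the world has none). Each returns a list of dicts, best first, with "confidence" (0 to 1); they miss things now and then, are a little off and sometimes report something else, mostly with a low value. They report only what shows in the picture. A call takes as long as a camera call. They do not tell look-alikes from the thing itself.
- robot.regions_of(camera, thing): "region" (420x560 bool, what is visible of it).
- robot.spot_point(camera, thing): "location" ([x, y, z] in mm, in the coordinates of the camera as it stood for that picture, good to about 4 mm: a listed point, or the origin of a listed thing).
The state is a dict: "time": time; "joint_pos": joint angles; "joint_velocities": joint speeds; "effort": joint torques, N m; "tool_pos": TCP position; "tcp_rot": TCP orientation; "ft_force": force on the tool from outside, world axes, zero at the start; "torque": the same for the moment, N m; "opening": opening from 0.0 (shut) to 1.0 (fully open); "finger_force": force on a finger pad.
Only numpy, scipy, OpenCV 4.12 (cv2) and the standard library are available. Lean on these libraries where they do the work, as an engineer would, in place of code of your own. Each camera call takes 0.05 s, during which the arm holds its last target. There are 200 camera calls.

## Task

A shelf label lies screen down in the red hopper bin. Without touching the label, tip the bin forward, right up onto its front end, so that the label slides down and tumbles over onto the scoop front, and set the bin level again with the label's screen showing. Then stand the bin on the open end of the reader's bed, let go of it, and push it along the bed until it drops fully home into the nest at the tower, leaving the other things on the desk where they are.

Things in the scene. Friction and masses are not known exactly. Their poses are not given: they have to be found in the camera images.
- bin_mid (a point): Centre of the loose red hopper-front bin (0.24-0.38 kg): outer box 111 (x) x 62 (y) x 65 mm (z), underside 32.5 mm below this point; +x is its front, z up. Its flat upright side walls (4 mm thick, 54 mm apart inside) run the full length and height, so it can be gripped from above across its 62 mm width at this point; its centre of mass is 14 mm behind it.
- bin_bar (a point): Middle of the bin's rear wire handle: a round bar 10 mm thick along the bin's y, 115.6 mm behind bin_mid and 40 mm above the underside, 60 mm from the rear wall; 45 mm of it is free between two side arms. Pinched from above, fingers fore and aft of it, it turns freely in the fingers, so the bin does not stay level when lifted by it. Axes: the bin's.
- bin_edge (a point): Middle of the bin's lower front edge, 55.6 mm ahead of bin_mid, on the desk. The bin tips forward about this edge when the handle is raised along an arc (bar 171 mm behind it, 40 mm above it); it slides little on the desk. Tipped past about 65 degrees it leans over by itself and at 90 stands on its front end. Axes: the bin's.
- bin_valley (a point): Bottom of the bin's inside, 24 mm ahead of bin_mid, 8 mm above the underside. From here the floor rises rearward at 20 degrees and the 56 mm scoop front rises forward at 60 degrees to a 14 mm lip. Tipped 75 to 90 degrees forward, the label slides here and tumbles onto the scoop front; with the bin level again it leans there, other face showing. Axes: the bin's.
- label_mid (a point): Centre of the loose electronic shelf label, 50 (x) x 44 (y) x 10 mm (z), 24-42 g. Its plain grey back is the +z face, its white screen in a black frame the -z face. It starts in the bin, grey back up (z about 20 degrees from vertical), lying on the sloping floor. Turned over, screen up, its z points below the horizontal (about 120 degrees from vertical on the scoop front).
- nest (a point): Centre of the nest's floor, 7 mm above the desk, in the fixed reader: a pocket 118 (x) x 68 mm (y), 5 mm below the bed. The bin fits lengthwise, either way round, 3 mm spare on each side. At -y a wall 30 mm high and right behind it the black tower (80 mm wide, 207 high, head reaching 6 mm over the nest 157 mm up) leave no room for a finger beside the bin. The bed is at +y.
- bed (a point): Centre of the top of the reader's bed, a flat plate 12 mm above the desk, 118 (x) x 90 mm (y), from the nest's edge (34 mm from the nest's centre) to its open end 124 mm from it, at +y; this point is 79 mm from the nest's centre. Rails 118 mm apart, 12 mm thick, 8 mm above the bed run along bed and nest and guide the bin as it is pushed to -y. Axes: the nest's.
- tape_roll: Bystander, to be left alone: a roll of packing tape, 96 mm across and 48 mm high. Origin at the centre of its underside.
- carton: Bystander, to be left alone: a closed cardboard carton, 120 x 90 x 70 mm. Origin at the centre of its underside.
- stapler: Bystander, to be left alone: a stapler, 130 x 36 mm and about 45 mm high. Origin at the centre of its underside.
- pen_mug: Bystander, to be left alone: a blue mug, 80 mm across and 95 mm high, with its handle at its +y. Origin at the centre of its underside.
- blue_bin: Bystander, to be left alone: an empty blue bin of the red bin's shape but without a wire handle. Origin at the centre of its underside.
- label_stack: Bystander, to be left alone: a small white box of labels, 62 x 52 x 24 mm. Origin at the centre of its underside.
- marker: Bystander, to be left alone: a marker pen lying down, 140 mm long, 19 mm thick. Origin at the centre of its underside.
Not all that is in view belongs to the job. Several things look just like the part that bears bin_mid: the one meant starts farthest to the robot's right.

How it is judged:
By the outcome, as a careful person would: the job done as asked, in the order asked, and still so for the second after the job is handed in, with the robot touching nothing.
It also fails if it takes over 72 s, if anything falls off the work surface, if the arm or the gripper's body presses on something with over 40 N, if the wrist force passes 120 N, or if a joint passes its speed limit or range.

## Working session

There is one attempt and no reset: what is moved stays moved. The work goes in short steps, Python scripts to look and compute and a tool call to move; the robot and the scene stay as the last step left them, time stands still between calls to the robot, and variables do not carry over. Pictures are saved under pics/ and viewed, at most 11 in all, crops included, and the job is handed in when it is done.

Besides the shell and the picture viewer there is one more tool, called after "Call:" in YAML: its name, and indented under it one key for each argument. arm_command: Moves the arm, as the interface text tells. Its arguments: {"type":"object","properties":{"targets":{"type":"array","items":{"type":"array","items":{"type":"number"}}},"jaw":{"type":"number"},"squeeze":{"type":"number"}},"required":["targets"]}

```bash
mkdir -p pics
cat > h.py <<'E'
import numpy as np, cv2
from plant import robot
def world(c,p): return np.array(c["origin"])+np.array(c["rotation"])@np.array(p)
def look(cam,things):
    c=robot.read_camera(cam)
    for t in things:
        for d in robot.spot_point(cam,t)[:5]:
            if d["confidence"]>0.2:
                p=np.array(d["location"]); w=world(c,p)
                f=210/np.tan(np.radians(c["fovy"])/2)
                px=(c["cx"]+f*p[0]/p[2],c["cy"]+f*p[1]/p[2])
                print(cam,t,round(d["confidence"],2),w.round(0),np.round(px) if cam!="wrist" else "")
    return c
def save(c,n): cv2.imwrite("pics/"+n+".png",c["pixels"][...,::-1])
E
python3 - <<'E'
from h import *
T=["bin_mid","bin_bar","bin_edge","bin_valley","label_mid","nest","bed","tape_roll","carton","stapler","pen_mug","blue_bin","label_stack","marker"]
a=look("side",T); b=look("top",T)
im=np.hstack([a["pixels"],b["pixels"]]); 
cv2.imwrite("pics/s.png",a["pixels"][...,::-1]);cv2.imwrite("pics/t.png",b["pixels"][...,::-1])
for c in(a,b):print(c["fovy"],c["cx"],c["cy"],c["origin"],np.round(c["rotation"],3).tolist())
print(robot.state())
E
```

```text
side bin_mid 0.84 [1085. -218. 1490.] [206. 140.]
side bin_mid 0.82 [ 639. -663. 1045.] [259. 170.]
side bin_bar 0.62 [ 359. -944.  764.] [297. 172.]
side bin_bar 0.55 [1349.   46. 1754.] [170. 144.]
side bin_edge 0.94 [ 945. -358. 1350.] [225. 145.]
side bin_edge 0.77 [ 760. -543. 1165.] [244. 179.]
side bin_valley 0.63 [1023. -280. 1428.] [214. 145.]
side bin_valley 0.57 [ 685. -618. 1090.] [253. 176.]
side nest 0.57 [ 405. -898.  810.] [293. 295.]
side bed 0.78 [ 441. -861.  846.] [286. 268.]
side tape_roll 0.93 [  -81. -1384.   324.] [364. 227.]
side carton 0.78 [ 599. -703. 1005.] [267. 130.]
side stapler 0.57 [ 307. -996.  712.] [315. 404.]
side stapler 0.21 [  118. -1185.   523.] [324. 140.]
side pen_mug 0.65 [  122. -1181.   527.] [324. 141.]
side pen_mug 0.55 [ 683. -620. 1088.] [236. 399.]
side blue_bin 0.89 [  -91. -1394.   314.] [357. 185.]
side label_stack 0.42 [ 364. -938.  769.] [296. 172.]
side marker 0.86 [ 692. -611. 1097.] [234. 399.]
top bin_mid 0.95 [-454. -742.  534.] [139. 290.]
top bin_mid 0.86 [-1046. -1334.   -58.] [206. 229.]
top bin_mid 0.43 [-271. -559.  
[... 1089 characters left out ...]
.50753173, -0.23759892,  1.50020607,  0.12570866,
        1.14890796, -0.15481814]), 'joint_velocities': array([-2.79536799e-04,  8.70670554e-04, -1.20440355e-03,  6.64782251e-05,
        4.60629384e-04, -1.88188935e-03, -6.03664067e-05]), 'effort': array([-9.73348028e-05, -6.20363688e+01, -2.18524307e+00, -2.49955112e+01,
        1.37640236e-02,  2.53887411e-03,  2.08887064e-05]), 'tool_pos': array([206.55805719, 589.86249219, 231.25311945]), 'tcp_rot': array([-3.14151902e+00, -2.87937703e-06,  2.80476563e+00]), 'ft_force': array([ 0.68324849, -0.20217102, -0.37325079]), 'torque': array([-3.24068119e-02, -5.44932087e-03, -3.65568354e-05]), 'finger_force': 0.0, 'opening': 0.9961606305832211}
```

Rotation is rpy; fix helper.

```bash
sed -i 's/^def world.*/from scipy.spatial.transform import Rotation as Ro\ndef world(c,p): return np.array(c["origin"])+Ro.from_euler("xyz",c["rotation"]).apply(p)/' h.py
python3 - <<'E'
from h import *
T=["bin_mid","bin_bar","bin_edge","bin_valley","label_mid","nest","bed","tape_roll","carton","stapler","pen_mug","blue_bin","label_stack","marker"]
look("side",T); look("top",T);look("wrist",T)
E
```

```text
side bin_mid 0.64 [269. 397.  30.] [206. 141.]
side bin_mid 0.55 [452. 230.  30.] [259. 171.]
side bin_mid 0.44 [570. 213.  38.] [297. 172.]
side bin_bar 0.86 [570. 212.  40.] [297. 172.]
side bin_bar 0.59 [158. 371.  43.] [171. 143.]
side bin_edge 0.97 [405. 233.   1.] [245. 178.]
side bin_edge 0.9 [324. 415.   0.] [223. 145.]
side bin_valley 0.93 [290. 410.  13.] [213. 143.]
side bin_valley 0.74 [433. 227.   9.] [254. 177.]
side nest 0.85 [ 534. -220.    9.] [293. 293.]
side bed 0.59 [ 521. -145.   11.] [286. 268.]
side tape_roll 0.6 [749.   5.   1.] [363. 227.]
side tape_roll 0.21 [ 761. -170.   -0.] [380. 276.]
side carton 0.57 [478. 506.  -0.] [267. 130.]
side stapler 0.84 [ 566. -486.   -0.] [316. 405.]
side pen_mug 0.95 [681. 435.  -0.] [324. 140.]
side blue_bin 0.87 [764. 193.  -2.] [357. 185.]
side label_stack 0.59 [ 761. -172.   -0.] [380. 277.]
side marker 0.88 [ 398. -464.   -0.] [233. 398.]
top bin_mid 0.87 [272. 406.  30.] [140. 291.]
top bin_mid 0.74 [456. 231.  28.] [205. 228.]
top bin_bar 0.98 [156. 377.  41.] [146. 334.]
top bin_bar 0.8 [569. 213.  36.] [213. 189.]

[... 476 characters left out ...]
p stapler 0.6 [ 566. -486.    2.] [448. 199.]
top pen_mug 0.7 [681. 441.  -1.] [141. 153.]
top blue_bin 0.74 [760. 196.  -1.] [223. 131.]
top blue_bin 0.64 [400. 230.   0.] [206. 248.]
top label_stack 0.6 [ 762. -172.   -7.] [343. 134.]
top marker 0.72 [ 402. -462.   -0.] [441. 254.]
wrist bin_mid 0.74 [275. 402.  34.] 
wrist bin_mid 0.61 [455. 226.  32.] 
wrist bin_bar 0.73 [161. 377.  40.] 
wrist bin_edge 0.73 [329. 416.   1.] 
wrist bin_edge 0.67 [401. 235.  -2.] 
wrist bin_valley 0.81 [437. 232.   7.] 
wrist bin_valley 0.57 [289. 409.   3.] 
wrist label_mid 0.71 [471. 224.  29.] 
wrist nest 0.88 [ 541. -214.    5.] 
wrist bed 0.62 [432. 235.   6.] 
wrist label_stack 0.21 [431. 233.   6.]
```

View pics/s.png

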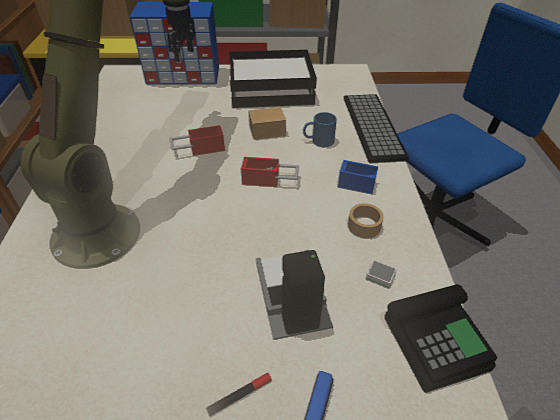

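View pics/t.png

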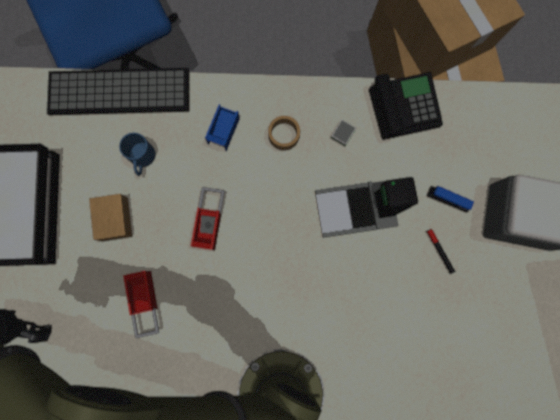

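Two red bins with wire handles match: A at top px (206,228) / side (259,171), world y≈230; B at top px (140,291) / side (206,141), world y≈402. A is farther to the robot's right (smaller y) and holds the grey label, so A is the one meant. Next is an enlarged crop to confirm that, plus a rectified view of the reader.

```bash
cat >> h.py <<'E'
def proj(c,P):
    p=Ro.from_euler("xyz",c["rotation"]).inv().apply(np.array(P,float)-np.array(c["origin"]))
    f=210/np.tan(np.radians(c["fovy"])/2)
    return np.c_[c["cx"]+f*p[:,0]/p[:,2],c["cy"]+f*p[:,1]/p[:,2]]
def rect(c,x0,y0,w,h,z,s=2):
    # image: col = (y0 - y)*s (right = -y), row=(x0 - x)*s (down=-x)
    W=[[x0,y0,z],[x0,y0-w,z],[x0-h,y0-w,z],[x0-h,y0,z]]
    H=cv2.getPerspectiveTransform(np.float32([[0,0],[w*s,0],[w*s,h*s],[0,h*s]]),proj(c,W).astype(np.float32))
    return cv2.warpPerspective(c["pixels"],H,(int(w*s),int(h*s)),flags=cv2.WARP_INVERSE_MAP|cv2.INTER_CUBIC)
E
python3 - <<'E'
from h import *
c=robot.read_camera("top")
a=rect(c,620,460,240,300,65,1.6); b=rect(c,640,-30,240,300,12,1.6)
b=np.clip(b*1.5,0,255).astype(np.uint8)
cv2.imwrite("pics/crop1.png",np.hstack([a,b])[...,::-1])
E
```

```text
(no output)
```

View pics/crop1.png

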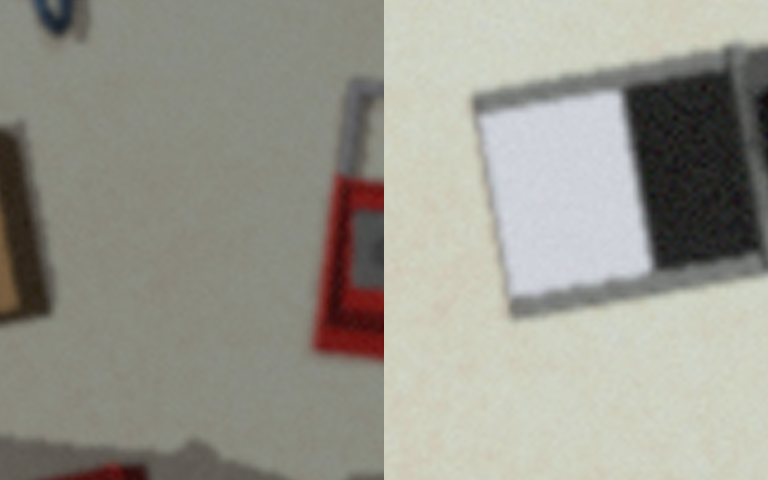

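The crop shows the grey label lying in bin A (crop px ~370,250), so A is confirmed. The reader's white bed corners are at crop px (478,112), (511,298), (623,90) and (652,270), which puts its yaw near 10°. Moving above the handle bar.

Call:
arm_command:
  targets:
    - [30,-30,0,-0.1]
    - [60,-65,0,-0.22]
    - [95,-100,-5,-0.35]
    - [130,-135,-10,-0.48]
    - [165,-170,-20,-0.6]
    - [195,-205,-30,-0.73]
    - [230,-240,-40,-0.86]
    - [265,-275,-50,-0.98]
    - [300,-310,-60,-1.1]
    - [330,-345,-70,-1.23]
    - [355,-370,-80,-1.33]
    - [363,-377,-80,-1.348]
    - [363,-377,-80,-1.348]
    - [363,-377,-80,-1.348]
  jaw: 0.7

```text
time: 5.2
tool_pos: [568.8, 214.5, 151.4]
tcp_rot: [-3.141, -0.001, 1.46]
ft_force: [0.1, 1.1, 0.6]
opening: 0.697
finger_force: 0.0
```

Run:
```python
from h import *
print(robot.state()["tool_pos"],robot.state()["tcp_rot"])
c=look("wrist",["bin_mid","bin_bar","bin_edge","bin_valley","label_mid"]); save(c,"w1")
c=look("top",["bin_mid","bin_bar","bin_edge"])
look("side",["bin_mid","bin_bar","bin_edge"])
b=rect(c,640,-30,300,300,12,4)
m=((b.min(2)>130)&(b[...,2].astype(int)-b[...,0]>5)).astype(np.uint8)
m=cv2.morphologyEx(m,cv2.MORPH_OPEN,np.ones((15,15)))
cs=max(cv2.findContours(m,0,2)[0],key=cv2.contourArea)
r=cv2.minAreaRect(cs); B=cv2.boxPoints(r); print(r,np.c_[640-B[:,1]/4,-30-B[:,0]/4].round(1).tolist())
```

```text
[568.80476962 214.48776927 151.41827861] [-3.14092950e+00 -1.17342553e-03  1.45951554e+00]
wrist bin_mid 0.82 [457. 228.  34.] 
wrist bin_bar 0.74 [570. 214.  40.] 
wrist bin_bar 0.35 [470. 224.  27.] 
wrist bin_edge 0.76 [400. 237.  -0.] 
wrist bin_valley 0.94 [291. 408.   7.] 
wrist bin_valley 0.68 [436. 232.   6.] 
wrist label_mid 0.93 [470. 224.  27.] 
top bin_mid 0.6 [275. 406.  29.] [140. 290.]
top bin_bar 0.52 [570. 214.  39.] [212. 189.]
top bin_edge 0.87 [324. 415.   2.] [141. 273.]
side bin_mid 0.76 [452. 226.  34.] [259. 171.]
side bin_mid 0.74 [271. 400.  34.] [206. 140.]
side bin_mid 0.71 [ 395. -466.    1.] [232. 398.]
side bin_bar 0.89 [570. 213.  38.] [297. 172.]
side bin_bar 0.62 [158. 374.  42.] [171. 143.]
side bin_edge 0.82 [401. 232.  -2.] [244. 179.]
side bin_edge 0.68 [324. 416.   0.] [223. 145.]
side bin_edge 0.55 [683. 436.  -0.] [324. 140.]
side bin_edge 0.54 [571. 215.  37.] [297. 172.]
((452.86920166015625, 482.4309997558594), (466.16400146484375, 351.5329895019531), 79.4084701538086) [[568.5999755859375, -89.30000305175781], [584.7000122070312, -175.6999969482422], [470.20001220703125, -197.10000610351562], [454.0, -110.69999694824219]]
```

Call:
arm_command:
  targets:
    - [0,0,-15,0]
    - [0,0,-35,0]
    - [0,0,-60,0]
    - [0,0,-85,0]
    - [0,0,-105,0]
    - [0,0,-120,0]
    - [0,0,-130,0]
    - [0,0,-130,0]
    - [0,0,-130,0]
  jaw: 0.5

```text
time: 6.8
tool_pos: [569.9, 212.9, 21.6]
tcp_rot: [3.141, -0.0, 1.457]
ft_force: [-0.4, 0.8, 0.0]
opening: 0.498
finger_force: 0.0
```

Call:
arm_command:
  targets:
    - [0,0,0,0]
    - [0,0,0,0]
    - [0,0,0,0]
    - [0,0,0,0]
    - [0,0,0,0]
    - [0,0,0,0]
  jaw: 0.0
  squeeze: 30

```text
time: 7.4
tool_pos: [570.2, 213.1, 21.7]
tcp_rot: [3.14, -0.001, 1.457]
ft_force: [2.3, 1.2, 4.0]
opening: 0.102
finger_force: 29.3
```

Run:
```python
from h import *
s=robot.state();print(s["tool_pos"],s["ft_force"],s["opening"],s["finger_force"])
look("wrist",["bin_mid","bin_bar","bin_edge"])
look("side",["bin_mid","bin_bar","bin_edge"])
x0,z0=171,40
u=np.array([-.9938,.112])
for t in range(0,91,6):
    a=np.radians(t); b=x0*np.cos(a)-z0*np.sin(a); h=x0*np.sin(a)+z0*np.cos(a)
    d=(171-b)*u; print(t,d.round(1),round(h-40,1))
```

```text
[570.20841718 213.14169339  21.72986264] [2.32984436 1.19268189 4.04326133] 0.1023957519702049 29.32167649269104
wrist bin_mid 0.68 [459. 226.  33.] 
wrist bin_bar 0.74 [572. 214.  40.] 
wrist bin_bar 0.74 [436. 231.   9.] 
wrist bin_edge 0.75 [401. 235.  -1.] 
side bin_mid 0.86 [455. 232.  34.] [260. 170.]
side bin_mid 0.8 [268. 399.  32.] [206. 140.]
side bin_bar 0.79 [157. 375.  40.] [171. 143.]
side bin_bar 0.62 [570. 209.  39.] [297. 173.]
side bin_edge 0.7 [327. 418.   1.] [224. 144.]
side bin_edge 0.69 [401. 233.  -2.] [244. 179.]
0 [-0.  0.] 0.0
6 [-5.1  0.6] 17.7
12 [-12.    1.3] 34.7
18 [-20.6   2.3] 50.9
24 [-30.9   3.5] 66.1
30 [-42.6   4.8] 80.1
36 [-55.8   6.3] 92.9
42 [-70.2   7.9] 104.1
48 [-85.8   9.7] 113.8
54 [-102.2   11.5] 121.9
60 [-119.4   13.5] 128.1
66 [-137.1   15.5] 132.5
72 [-155.2   17.5] 135.0
78 [-173.5   19.6] 135.6
84 [-191.7   21.6] 134.2
90 [-209.7   23.6] 131.0
```

Call:
arm_command:
  targets:
    - [-2,0,9,0]
    - [-5,0.6,17.7,0]
    - [-8.3,1,26.3,0]
    - [-12,1.3,34.7,0]
    - [-16.1,1.8,43,0]
    - [-20.6,2.3,50.9,0]
    - [-25.5,2.9,58.6,0]
    - [-30.9,3.5,66.1,0]
    - [-36.6,4.1,73.2,0]
    - [-42.6,4.8,80.1,0]
    - [-49,5.5,86.7,0]
    - [-55.8,6.3,92.9,0]
    - [-62.9,7.1,98.7,0]
    - [-70.2,7.9,104.1,0]
    - [-77.9,8.8,109.2,0]
    - [-85.8,9.7,113.8,0]
    - [-93.9,10.6,118.1,0]
    - [-102.2,11.5,121.9,0]

```text
time: 9.6
tool_pos: [467.7, 224.6, 144.1]
tcp_rot: [3.14, -0.001, 1.457]
ft_force: [2.4, -1.1, 3.1]
opening: 0.104
finger_force: 29.3
```

Run:
```python
from h import *
look("side",["bin_mid","bin_bar","bin_edge"])
c=robot.read_camera("side"); im=c["pixels"][90:230,170:380]
cv2.imwrite("pics/tip1.png",cv2.resize(im,None,fx=3.5,fy=3.5,interpolation=2)[...,::-1])
```

```text
side bin_mid 0.95 [398. 234.  64.] [242. 162.]
side bin_mid 0.6 [268. 400.  32.] [205. 140.]
side bin_bar 0.95 [470. 227. 156.] [264. 139.]
side bin_bar 0.64 [162. 374.  39.] [173. 143.]
side bin_edge 0.83 [327. 418.  -3.] [224. 145.]
side bin_edge 0.77 [396. 231.  -2.] [242. 179.]
side bin_edge 0.63 [ 565. -487.    0.] [315. 405.]
side bin_edge 0.53 [ 531. -224.    6.] [292. 295.]
side bin_edge 0.21 [ 399. -464.    1.] [234. 397.]
```

View pics/tip1.png

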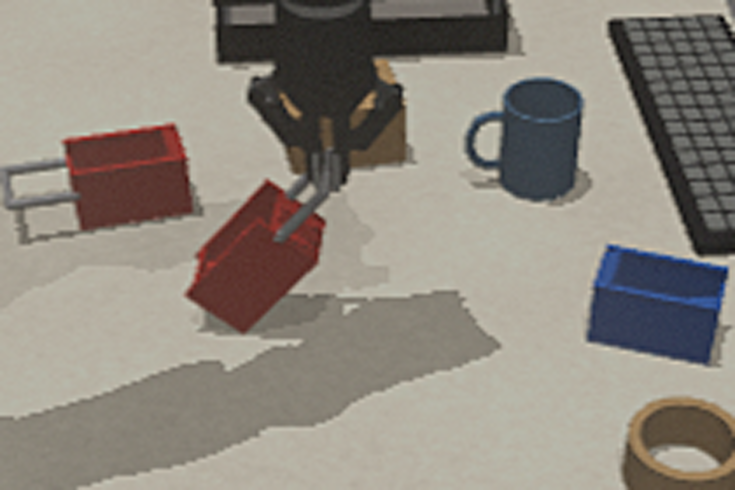

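The bin is tipping cleanly about its lower front edge (crop px ~243,330), with the bar held at (330,165). Continuing to 90°.

Call:
arm_command:
  targets:
    - [-8.6,1,3.3,0]
    - [-17.2,2,6.2,0]
    - [-26,3,8.6,0]
    - [-34.9,4,10.6,0]
    - [-44,5,12,0]
    - [-53,6,13.1,0]
    - [-62,7,13.6,0]
    - [-71.3,8.1,13.7,0]
    - [-80.4,9.1,13.2,0]
    - [-89.5,10.1,12.3,0]
    - [-98.5,11.1,11,0]
    - [-107.5,12.1,9.1,0]
    - [-107.5,12.1,9.1,0]
    - [-107.5,12.1,9.1,0]
    - [-107.5,12.1,9.1,0]
    - [-107.5,12.1,9.1,0]

```text
time: 11.45
tool_pos: [359.6, 237.6, 154.4]
tcp_rot: [-3.142, -0.003, 1.457]
ft_force: [-7.4, -1.4, 35.8]
opening: 0.1
finger_force: 35.3
```

Run:
```python
from h import *
look("side",["bin_mid","bin_bar","bin_edge","label_mid","bin_valley"])
c=look("top",["bin_mid","bin_bar","bin_edge","label_mid"]);b=robot.read_camera("wrist")
c2=robot.read_camera("side")
k=lambda im:cv2.resize(im,(400,400),interpolation=2)
cv2.imwrite("pics/tip2.png",np.hstack([k(c2["pixels"][110:210,190:290]),k(b["pixels"][:,70:490])])[...,::-1])
```

```text
side bin_mid 0.87 [361. 238.  57.] [230. 163.]
side bin_mid 0.58 [273. 400.  32.] [207. 140.]
side bin_bar 0.95 [359. 240. 173.] [226. 131.]
side bin_bar 0.78 [158. 371.  39.] [171. 144.]
side bin_edge 0.97 [395. 231.   1.] [242. 178.]
side bin_edge 0.67 [681. 437.   0.] [324. 140.]
side bin_edge 0.65 [325. 415.  -1.] [223. 146.]
side label_mid 0.41 [362. 238. 171.] [227. 132.]
side bin_valley 0.91 [384. 232.  35.] [238. 170.]
side bin_valley 0.9 [291. 407.  11.] [213. 144.]
top bin_mid 0.7 [366. 235.  55.] [201. 259.]
top bin_mid 0.66 [272. 406.  28.] [140. 291.]
top bin_bar 0.82 [359. 238. 171.] [192. 260.]
top bin_bar 0.78 [158. 375.  37.] [147. 333.]
top bin_edge 0.89 [320. 418.   0.] [140. 274.]
top bin_edge 0.67 [390. 228.  -5.] [207. 252.]
top label_mid 0.74 [748.  12.  -2.] [283. 136.]
top label_mid 0.4 [349. 234.  29.] [202. 265.]
```

View pics/tip2.png

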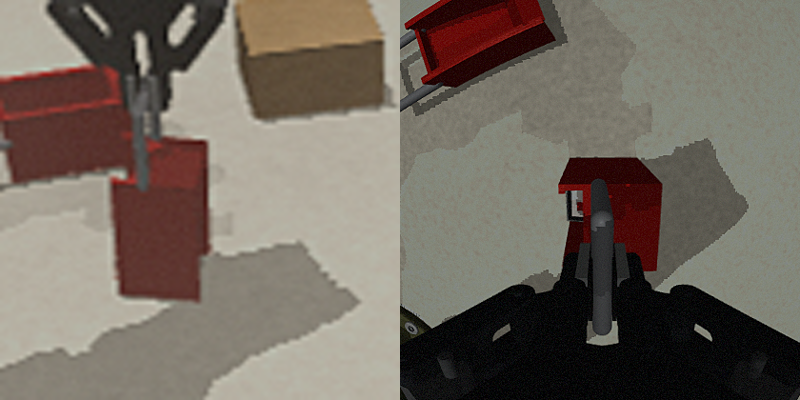

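The bin stands on its front end, and the wrist view shows the white screen in its black frame (right px ~575,205), so the label has tumbled. Now reversing the arc, slightly raised to relieve the downward press.

Call:
arm_command:
  targets:
    - [0,0,1.5,0]
    - [9,-1,3.4,0]
    - [18,-2,4.7,0]
    - [27.1,-3,5.6,0]
    - [36.2,-4,6.1,0]
    - [45.5,-5.1,6,0]
    - [54.5,-6.1,5.5,0]
    - [63.5,-7.1,4.4,0]
    - [72.6,-8.1,3,0]
    - [81.5,-9.1,1,0]
    - [90.3,-10.1,-1.4,0]
    - [98.9,-11.1,-4.3,0]
    - [107.5,-12.1,-7.6,0]
    - [115.8,-13,-11.4,0]
    - [123.9,-13.9,-15.7,0]
    - [131.8,-14.8,-20.3,0]
    - [139.5,-15.7,-25.4,0]
    - [146.8,-16.5,-30.8,0]

```text
time: 13.9
tool_pos: [507.4, 219.9, 121.0]
tcp_rot: [3.141, -0.0, 1.457]
ft_force: [-0.2, 1.0, -0.6]
opening: 0.1
finger_force: 30.0
```

Run:
```python
from h import *
look("side",["bin_mid","bin_bar","bin_edge","bin_valley"])
look("top",["bin_mid","bin_bar","bin_edge","label_mid"])
u=np.array([-.9938,.112])
def d(t):
    a=np.radians(t); b=171*np.cos(a)-40*np.sin(a); h=171*np.sin(a)+40*np.cos(a)
    return np.array([*((171-b)*u),h-40])
for t in range(39,-1,-3): print(t,(d(t)-d(39)).round(1))
```

```text
side bin_mid 0.93 [419. 233.  61.] [248. 163.]
side bin_mid 0.6 [270. 401.  35.] [206. 139.]
side bin_mid 0.59 [ 400. -463.   -2.] [234. 398.]
side bin_bar 0.84 [158. 374.  41.] [172. 143.]
side bin_bar 0.81 [508. 219. 138.] [277. 145.]
side bin_edge 0.9 [328. 417.  -2.] [224. 145.]
side bin_edge 0.87 [399. 229.  -1.] [243. 179.]
side bin_valley 0.74 [419. 231.  25.] [249. 172.]
side bin_valley 0.59 [294. 407.  12.] [214. 144.]
side bin_valley 0.56 [390. 231.  55.] [239. 165.]
top bin_mid 0.72 [680. 437.  -1.] [142. 154.]
top bin_mid 0.66 [273. 408.  30.] [139. 291.]
top bin_mid 0.45 [422. 229.  56.] [204. 239.]
top bin_bar 0.66 [507. 220. 134.] [204. 205.]
top bin_edge 0.64 [321. 417.   2.] [140. 274.]
39 [0. 0. 0.]
36 [ 7.1 -0.8 -5.8]
33 [ 13.8  -1.6 -12. ]
30 [ 20.2  -2.3 -18.6]
27 [ 26.3  -3.  -25.4]
24 [ 32.   -3.6 -32.6]
21 [ 37.4  -4.2 -40.1]
18 [ 42.3  -4.8 -47.8]
15 [ 46.8  -5.3 -55.8]
12 [ 50.9  -5.7 -64. ]
9 [ 54.6  -6.2 -72.4]
6 [ 57.8  -6.5 -81. ]
3 [ 60.6  -6.8 -89.8]
0 [ 62.9  -7.1 -98.7]
```

Call:
arm_command:
  targets:
    - [7.1,-0.8,-5.8,0]
    - [13.8,-1.6,-12,0]
    - [20.2,-2.3,-18.6,0]
    - [26.3,-3,-25.4,0]
    - [32,-3.6,-32.6,0]
    - [37.4,-4.2,-40.1,0]
    - [42.3,-4.8,-47.8,0]
    - [46.8,-5.3,-55.8,0]
    - [50.9,-5.7,-64,0]
    - [54.6,-6.2,-72.4,0]
    - [57.8,-6.5,-81,0]
    - [59.5,-6.7,-86,0]
    - [60.6,-6.8,-90,0]
    - [62,-7,-95,0]
    - [62.9,-7.1,-99.7,0]
    - [62.9,-7.1,-99.7,0]
    - [62.9,-7.1,-99.7,0]

```text
time: 16.1
tool_pos: [571.2, 212.9, 22.6]
tcp_rot: [3.138, -0.001, 1.456]
ft_force: [2.1, -0.9, 4.4]
opening: 0.097
finger_force: 30.1
```

Call:
arm_command:
  targets:
    - [0,0,0,0]
    - [0,0,0,0]
    - [0,0,0,0]
    - [0,0,0,0]
    - [0,0,10,0]
    - [0,0,25,0]
    - [0,0,50,0]
    - [0,0,80,0]
    - [-20,2,110,0]
    - [-45,5,130,0]
    - [-70,8,130,0]
    - [-70,8,130,0]
    - [-70,8,130,0]
  jaw: 0.45

```text
time: 17.4
tool_pos: [499.5, 221.1, 152.7]
tcp_rot: [3.141, -0.001, 1.458]
ft_force: [0.1, -0.5, -0.6]
opening: 0.453
finger_force: 0.0
```

Run:
```python
from h import *
T=["bin_mid","bin_bar","bin_edge","label_mid","bin_valley"]
look("side",T);look("top",T);c=look("wrist",T)
cv2.imwrite("pics/w2.png",c["pixels"][...,::-1])
```

```text
side bin_mid 0.76 [269. 399.  30.] [206. 141.]
side bin_mid 0.63 [450. 229.  33.] [259. 171.]
side bin_bar 0.76 [153. 372.  39.] [170. 144.]
side bin_bar 0.55 [568. 215.  39.] [296. 171.]
side bin_bar 0.33 [750.   3.   1.] [364. 227.]
side bin_edge 0.9 [402. 226.  -1.] [244. 180.]
side bin_edge 0.66 [329. 417.   2.] [225. 144.]
side label_mid 0.51 [ 519. -145.   12.] [286. 268.]
side label_mid 0.4 [419. 227.  34.] [249. 171.]
side bin_valley 0.89 [293. 410.  11.] [214. 144.]
side bin_valley 0.74 [429. 226.   7.] [252. 178.]
top bin_mid 0.67 [424. 228.  10.] [207. 240.]
top bin_mid 0.61 [271. 408.  30.] [139. 292.]
top bin_mid 0.56 [454. 225.  28.] [207. 229.]
top bin_bar 0.97 [569. 213.  35.] [213. 189.]
top bin_bar 0.69 [158. 375.  39.] [147. 333.]
top bin_edge 0.84 [400. 229.  -2.] [207. 248.]
top bin_edge 0.76 [321. 417.   4.] [140. 274.]
top label_mid 0.75 [ 762. -170.   -4.] [343. 134.]
top bin_valley 0.81 [297. 408.   5.] [142. 282.]
top bin_valley 0.56 [425. 228.   4.] [207. 240.]
top bin_valley 0.25 [ 528. -221.    2.] [359. 209.]
wrist bin_mid 0.74 [276. 400.  33.] 
wrist bin_mid 0.61 [454. 224.  35.] 
wrist bin_bar 0.97 [570. 213.  39.] 
wrist label_mid 0.93 [422. 226.  34.] 
wrist bin_valley 0.94 [435. 227.   8.] 
wrist bin_valley 0.62 [292. 405.   5.]
```

View pics/w2.png

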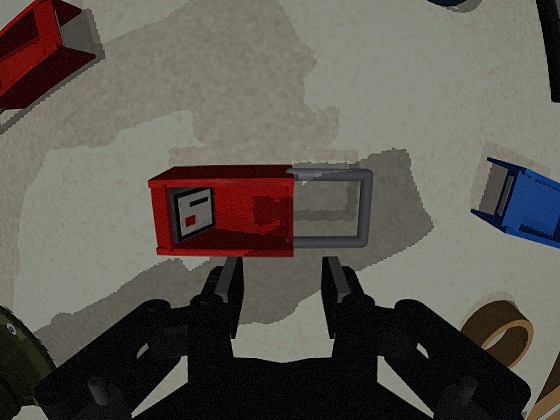

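The bin is level again with the screen showing: the label leans on the scoop front at px (193,212), white in its black frame. Next I turn the tool and centre it over bin_mid.

Call:
arm_command:
  targets:
    - [-5,0,5,-0.14]
    - [-10,1,5,-0.28]
    - [-15,1,5,-0.42]
    - [-20,2,5,-0.56]
    - [-25,2,5,-0.7]
    - [-30,3,5,-0.84]
    - [-35,3,5,-0.98]
    - [-38,4,5,-1.12]
    - [-41,4,5,-1.26]
    - [-44,4,5,-1.4]
    - [-45.5,4,5,-1.51]
    - [-45.5,4,5,-1.55]
    - [-45.5,4,5,-1.55]
    - [-45.5,4,5,-1.55]
  jaw: 1.0

```text
time: 19.7
tool_pos: [454.0, 225.0, 156.8]
tcp_rot: [-3.142, -0.0, -0.092]
ft_force: [-0.1, 0.3, -0.1]
opening: 0.997
finger_force: 0.0
```

Run:
```python
from h import *
s=robot.state();print(s["tool_pos"],s["tcp_rot"],s["joint_pos"].round(2))
T=["bin_mid","bin_bar","bin_edge"]
look("side",T[:1]);c=look("wrist",T)
rs=robot.regions_of("wrist","bin_mid")
f=210/np.tan(np.radians(c["fovy"])/2); R=Ro.from_euler("xyz",c["rotation"])
for r in rs[:2]:
    v,u=np.nonzero(r["region"]); d=np.c_[u-c["cx"],v-c["cy"]]; rr=np.hypot(*d.T)+1e-9; th=rr/f
    ray=R.apply(np.c_[d/rr[:,None]*np.sin(th)[:,None],np.cos(th)])
    P=np.array(c["origin"])+ray*((65-c["origin"][2])/ray[:,2])[:,None]
    print(r["confidence"],cv2.minAreaRect(P[:,:2].astype(np.float32)))
save(c,"w3")
```

```text
[454.03781364 224.9766226  156.78636288] [-3.14155427e+00 -4.67946789e-05 -9.15724414e-02] [-0.93  0.47  0.62  1.92 -0.35  0.86 -1.79]
side bin_mid 0.87 [267. 399.  33.] [205. 140.]
side bin_mid 0.31 [749.   6.   2.] [363. 226.]
wrist bin_mid 0.66 [454. 226.  31.] 
wrist bin_mid 0.6 [272. 402.  33.] 
wrist bin_bar 0.84 [566. 213.  38.] 
0.66 ((257.4465637207031, 414.52301025390625), (73.5443344116211, 34.44965744018555), 6.686074733734131)
0.61 ((484.37646484375, 221.7887420654297), (62.0184326171875, 171.46212768554688), 83.69182586669922)
```

Call:
arm_command:
  targets:
    - [0,0,-15,-0.015]
    - [0,0,-35,-0.015]
    - [0,0,-60,-0.015]
    - [0,0,-85,-0.015]
    - [0,0,-105,-0.015]
    - [0,0,-120,-0.015]
    - [0,0,-130,-0.015]
    - [0,0,-136,-0.015]
    - [0,0,-136,-0.015]

```text
time: 20.95
tool_pos: [454.0, 224.8, 20.4]
tcp_rot: [3.141, 0.001, -0.108]
ft_force: [0.2, -0.5, 0.1]
opening: 0.999
finger_force: 0.0
```

Call:
arm_command:
  targets:
    - [0,0,0,0]
    - [0,0,0,0]
    - [0,0,0,0]
    - [0,0,0,0]
    - [0,0,0,0]
    - [0,0,0,0]
    - [0,0,0,0]
  jaw: 0.0
  squeeze: 50

```text
time: 21.65
tool_pos: [454.5, 225.0, 21.6]
tcp_rot: [-3.141, -0.001, -0.108]
ft_force: [-1.4, -0.7, 6.0]
opening: 0.72
finger_force: 55.2
```

Call:
arm_command:
  targets:
    - [0,0,3,0]
    - [0,0,8,0]
    - [0,0,16,0]
    - [0,0,26,0]
    - [0,0,38,0]
    - [0,0,52,0]
    - [0,0,66,0]
    - [0,0,80,0]
    - [0,0,92,0]
    - [0,0,100,0]
    - [0,0,103,0]
    - [0,0,103,0]

```text
time: 22.85
tool_pos: [454.1, 225.0, 124.1]
tcp_rot: [-3.141, -0.0, -0.108]
ft_force: [0.6, -0.1, -3.3]
opening: 0.719
finger_force: 55.0
```

Call:
arm_command:
  targets:
    - [1,-4,0,0.0]
    - [3,-12,0,0.01]
    - [6,-24,0,0.03]
    - [10,-40,0,0.05]
    - [14,-58,0,0.07]
    - [18,-76,0,0.09]
    - [22,-94,0,0.11]
    - [26,-112,0,0.13]
    - [30,-130,0,0.15]
    - [34,-148,0,0.17]
    - [38,-166,0,0.19]
    - [42,-184,0,0.21]
    - [46,-202,0,0.23]
    - [50,-220,0,0.25]
    - [53,-236,0,0.27]
    - [55,-249,0,0.285]
    - [56,-258,0,0.29]
    - [56,-263,0,0.29]
    - [56,-265,0,0.29]
    - [56,-265,0,0.29]

```text
time: 24.85
tool_pos: [509.9, -40.0, 123.7]
tcp_rot: [-3.141, 0.0, 0.182]
ft_force: [0.3, -0.2, -3.3]
opening: 0.723
finger_force: 55.1
```

Run:
```python
from h import *
s=robot.state();print(s["tool_pos"],s["tcp_rot"],s["joint_pos"].round(2),s["ft_force"])
T=["bin_mid","bin_bar","bin_edge","label_mid"]
look("side",T+["nest","bed"]);look("top",T+["nest","bed"]);look("side",T+["nest","bed"]);look("top",T+["nest","bed"])
c=look("wrist",T+["nest","bed"])
save(c,"w4")
```

```text
[509.86059221 -39.98593151 123.65345321] [-3.14129404e+00  3.19298342e-04  1.81624018e-01] [-0.3   0.5   0.49  1.95 -0.32  0.77 -1.02] [ 0.3170993  -0.23798006 -3.26816564]
side bin_mid 0.93 [272. 401.  29.] [207. 141.]
side bin_mid 0.89 [504. -37. 135.] [279. 205.]
side bin_mid 0.27 [ 521. -144.   10.] [286. 268.]
side bin_bar 0.65 [624. -19. 141.] [325. 197.]
side bin_bar 0.6 [159. 372.  42.] [172. 143.]
side bin_edge 0.95 [455. -51. 101.] [260. 219.]
side bin_edge 0.95 [327. 416.  -1.] [224. 145.]
side nest 0.58 [ 532. -221.    7.] [292. 294.]
side nest 0.52 [ 519. -143.    9.] [285. 269.]
side nest 0.48 [456. -49.  98.] [260. 219.]
side bed 0.75 [ 520. -144.   12.] [286. 268.]
top bin_mid 0.62 [273. 406.  26.] [140. 291.]
top bin_bar 0.61 [158. 377.  40.] [146. 333.]
top bin_bar 0.39 [624. -19. 135.] [295. 165.]
top nest 0.95 [ 529. -218.    4.] [358. 209.]
top bed 0.77 [ 519. -143.   11.] [334. 211.]
side bin_mid 0.74 [481. 504.   1.] [268. 130.]
side bin_mid 0.61 [763. 195.  -1.] [357. 184.]
side bin_mid 0.6 [267. 399.  31.] [205. 141.]
side bin_mid 0.57 [506. -37. 134.] [279. 
[... 185 characters left out ...]
224. 145.]
side nest 0.56 [751.  10.  -1.] [364. 226.]
side bed 0.9 [ 521. -145.   12.] [286. 268.]
top bin_mid 0.88 [272. 407.  31.] [139. 291.]
top bin_bar 0.97 [159. 376.  41.] [146. 333.]
top bin_bar 0.63 [625. -16. 136.] [294. 165.]
top bin_edge 0.8 [322. 419.   2.] [139. 273.]
top label_mid 0.51 [ 529. -220.    5.] [359. 209.]
top nest 0.55 [ 531. -219.    4.] [359. 208.]
top nest 0.41 [ 400. -463.   -3.] [441. 255.]
top nest 0.3 [750.   9.  -3.] [284. 136.]
top bed 0.56 [ 523. -142.   11.] [333. 210.]
wrist bin_mid 0.92 [508. -43. 134.] 
wrist label_mid 0.83 [478. -48. 134.] 
wrist label_mid 0.59 [508. -39. 135.] 
wrist nest 0.87 [ 537. -216.    5.] 
wrist bed 0.77 [ 516. -143.   10.]
```

View pics/w4.png

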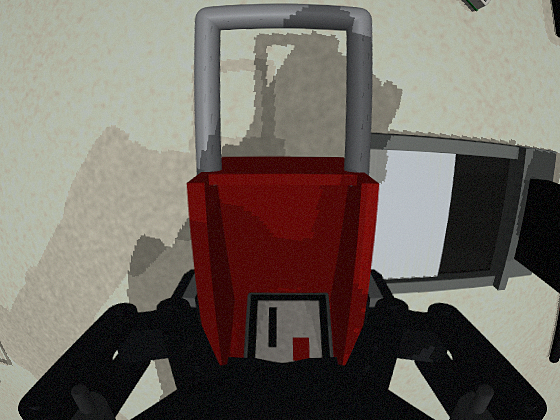

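The bin is gripped level with the label's screen showing at px (288,325). The bed (white) and nest (black) are to its right, with their boundary running from px (456,152) to (440,278). I'll fit the reader's pose from this view.

Run:
```python
from h import *
c=robot.read_camera("wrist"); p=c["pixels"].astype(int)
f=210/np.tan(np.radians(c["fovy"])/2); R=Ro.from_euler("xyz",c["rotation"])
def un(uv,z):
    d=np.array(uv,float)-[c["cx"],c["cy"]]; rr=np.hypot(*d.T); th=rr/f
    ray=R.apply(np.c_[d/rr[:,None]*np.sin(th)[:,None],np.cos(th)])
    return (np.array(c["origin"])+ray*((z-c["origin"][2])/ray[:,2])[:,None])[:,:2]
m=((p.min(2)>110)&(p[...,2]-p[...,0]>0)); m[:, :384]=0
m=cv2.morphologyEx(m.astype(np.uint8),cv2.MORPH_OPEN,np.ones((5,5)))
v,u=np.nonzero(m); print(u.min(),u.max(),v.min(),v.max(),m.sum())
def fit(uv,z,n):
    P=un(uv,z).astype(np.float32); a=cv2.fitLine(P,cv2.DIST_HUBER,0,.01,.01).ravel()
    print(n,a.round(3),"deg",round(np.degrees(np.arctan2(a[1],a[0])),1),P[0].round(1),P[-1].round(1))
rows=range(v.min()+8,v.max()-8)
fit([(np.nonzero(m[r])[0].max()+.5,r) for r in rows],12,"white/black edge")
cols=range(392,440)
fit([(q,np.nonzero(m[:,q])[0].min()-.5) for q in cols],12,"+x rail")
fit([(q,np.nonzero(m[:,q])[0].max()+.5) for q in cols],12,"-x rail")
```

```text
384 454 150 277 7868
white/black edge [ 9.84000e-01  1.80000e-01  5.33084e+02 -1.87398e+02] deg 10.4 [ 582.7 -178. ] [ 480.  -196.9]
+x rail [ 1.78000e-01 -9.84000e-01  5.79926e+02 -1.39413e+02] deg -79.7 [ 576.  -118.4] [ 583.6 -161.4]
-x rail [ 2.15000e-01 -9.77000e-01  4.68746e+02 -1.74078e+02] deg -77.6 [ 464.1 -151.7] [ 481.6 -196.9]
```

Run:
```python
from h import *
c=robot.read_camera("wrist")
f=210/np.tan(np.radians(c["fovy"])/2); R=Ro.from_euler("xyz",c["rotation"])
def un(uv,z):
    d=np.array(uv,float)-[c["cx"],c["cy"]]; rr=np.hypot(*d.T); th=rr/f
    ray=R.apply(np.c_[d/rr[:,None]*np.sin(th)[:,None],np.cos(th)])
    return (np.array(c["origin"])+ray*((z-c["origin"][2])/ray[:,2])[:,None])[:,:2]
E=np.array([[.9836,.1805],[-.1805,.9836]])
tcp=E@[509.9,-40]
print("tcp",tcp,"cam",np.array(c["origin"]).round(1),(E@np.array(c["origin"])[:2]).round(1))
for z in(160,167,174):
    print(z,(un([(188,182),(379,183),(207,158),(365,157)],z)@E.T-tcp).round(1).tolist())
print("low",(un([(207,158),(365,157)],102)@E.T-tcp).round(1).tolist())
print("bar",(un([(280,15)],142)@E.T-tcp).round(1).tolist())
```

```text
tcp [ 494.31764 -131.38095] cam [584.8 -26.6 265.7] [ 570.4 -131.7]
160 [[54.1, 31.9], [53.9, -33.4], [62.2, 24.7], [62.7, -27.9]]
167 [[55.5, 29.7], [55.3, -31.2], [63.1, 23.1], [63.5, -26.0]]
174 [[57.0, 27.6], [56.8, -29.0], [64.0, 21.4], [64.4, -24.2]]
low [[54.5, 38.5], [55.3, -43.0]]
bar [[115.2, 0.6]]
```

Call:
arm_command:
  targets:
    - [1,-5,0,0]
    - [2,-15,0,0]
    - [3.5,-30,0,0]
    - [5,-47,0,0]
    - [6.5,-63,0,0]
    - [8,-77,0,0]
    - [8.5,-87,-5,0]
    - [9,-92.5,-15,0]
    - [9,-92.5,-28,0]
    - [9,-92.5,-42,0]
    - [9,-92.5,-54,0]
    - [9,-92.5,-62,0]
    - [9,-92.5,-66,0]
    - [9,-92.5,-66,0]

```text
time: 28.1
tool_pos: [518.8, -132.4, 57.2]
tcp_rot: [-3.141, 0.001, 0.182]
ft_force: [0.2, -0.7, -1.9]
opening: 0.725
finger_force: 55.1
```

Run:
```python
from h import *
c=robot.read_camera("wrist");d=robot.read_camera("side")
k=lambda im:cv2.resize(im,(400,400),interpolation=2)
s=d["pixels"][200:340,220:360]
cv2.imwrite("pics/bed1.png",np.hstack([k(s),k(c["pixels"][:,140:560])])[...,::-1])
print(robot.state()["tool_pos"])
```

```text
[ 519.32434882 -132.67101648   58.03777832]
```

View pics/bed1.png

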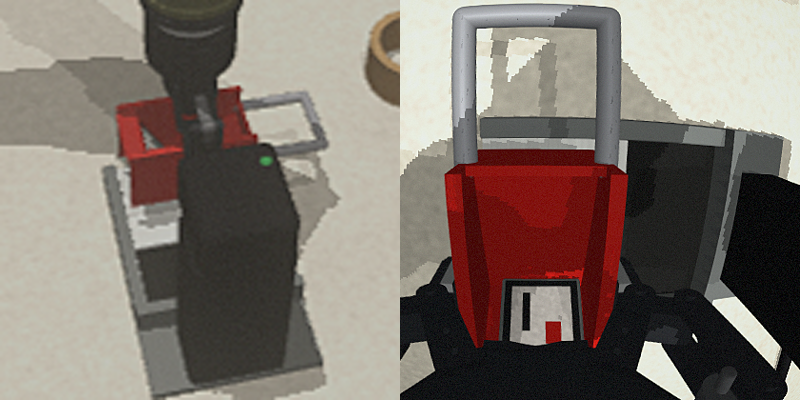

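The side view shows the bin over the open end of the bed. The wrist view shows it parallel to the +x rail (right half, row ~130), with the nest and tower to the right. Lowering.

Call:
arm_command:
  targets:
    - [0,0,-3,0]
    - [0,0,-7,0]
    - [0,0,-11,0]
    - [0,0,-15,0]
    - [0,0,-18,0]
    - [0,0,-20.5,0]
    - [0,0,-22.5,0]
    - [0,0,-24,0]
    - [0,0,-24,0]
    - [0,0,-24,0]

```text
time: 29.2
tool_pos: [519.1, -132.7, 33.8]
tcp_rot: [3.142, -0.0, 0.182]
ft_force: [0.1, -0.3, -3.0]
opening: 0.718
finger_force: 55.2
```

Call:
arm_command:
  targets:
    - [0,0,-0.5,0]
    - [0,0,-1,0]
    - [0,0,-1,0]
    - [0,0,-1,0]

```text
time: 29.6
tool_pos: [519.1, -132.7, 33.6]
tcp_rot: [-3.141, -0.001, 0.182]
ft_force: [-1.9, 0.9, 7.8]
opening: 0.72
finger_force: 56.2
```

Contact came at TCP 33.6 mm, which matches the bed's height. Releasing, rising straight up, then turning and moving behind the bin (+y).

Call:
arm_command:
  targets:
    - [0,0,0,0]
    - [0,0,0,0]
    - [0,0,0,0]
    - [0,0,0,0]
    - [0,0,6,0]
    - [0,0,20,0]
    - [0,0,40,0]
    - [0,0,65,0]
    - [0,0,90,0]
    - [0,0,105,0]
    - [0,0,110,0]
    - [0,0,110,0]
  jaw: 1.0

```text
time: 30.8
tool_pos: [519.3, -132.6, 143.4]
tcp_rot: [3.141, -0.001, 0.182]
ft_force: [0.2, 0.4, -1.1]
opening: 0.995
finger_force: 0.0
```

Call:
arm_command:
  targets:
    - [0,6,0,0.14]
    - [-1,13,0,0.28]
    - [-2,20,0,0.42]
    - [-4,27,0,0.56]
    - [-5,34,0,0.7]
    - [-6,41,0,0.84]
    - [-8,48,0,0.98]
    - [-10,55,0,1.12]
    - [-12,62,0,1.26]
    - [-12,65,0,1.4]
    - [-12,66,0,1.5]
    - [-12,66,0,1.571]
    - [-12,66,0,1.571]
    - [-12,66,0,1.571]
  jaw: 0.5

```text
time: 32.2
tool_pos: [506.6, -66.7, 142.0]
tcp_rot: [-3.14, -0.001, 1.75]
ft_force: [-0.5, -0.1, 0.8]
opening: 0.499
finger_force: 0.0
```

Run:
```python
from h import *
s=robot.state();print(s["tool_pos"],s["tcp_rot"],s["opening"])
T=["bin_mid","bin_bar","bin_edge","label_mid"]
look("side",T);look("top",T+["nest"])
c=robot.read_camera("wrist");d=robot.read_camera("side")
k=lambda im:cv2.resize(im,(400,400),interpolation=2)
cv2.imwrite("pics/bed2.png",np.hstack([k(d["pixels"][200:340,220:360]),k(c["pixels"][:,70:490])])[...,::-1])
```

```text
[506.60126351 -66.65544113 142.04569889] [-3.14029553e+00 -6.23330038e-04  1.75041325e+00] 0.4987678682809608
side bin_mid 0.86 [268. 400.  31.] [205. 141.]
side bin_mid 0.74 [ 516. -130.   43.] [284. 256.]
side bin_bar 0.88 [156. 372.  43.] [171. 143.]
side bin_bar 0.61 [ 632. -113.   52.] [329. 248.]
side bin_edge 0.81 [327. 416.   1.] [224. 145.]
side bin_edge 0.57 [ 466. -142.   13.] [265. 268.]
side label_mid 0.62 [ 486. -138.   45.] [273. 258.]
top bin_mid 0.69 [272. 406.  30.] [140. 291.]
top bin_mid 0.27 [ 764. -175.   -6.] [344. 134.]
top bin_bar 0.59 [157. 377.  42.] [146. 334.]
top bin_edge 0.78 [321. 415.   1.] [141. 273.]
top nest 0.9 [ 531. -221.    5.] [360. 208.]
```

View pics/bed2.png

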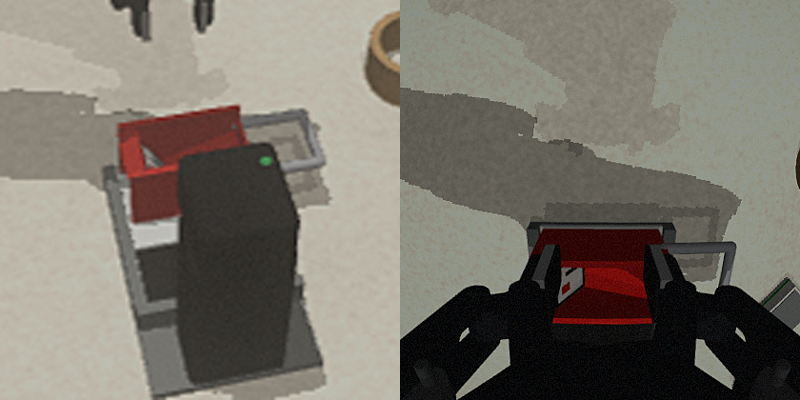

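The side view shows the bin sitting square on the open end of the bed. The wrist view shows the label's screen (px ~570,285) and a bed strip beyond the bin. Descending behind it, then pushing.

Call:
arm_command:
  targets:
    - [0,0,-15,0]
    - [0,0,-35,0]
    - [0,0,-58,0]
    - [0,0,-80,0]
    - [0,0,-98,0]
    - [0,0,-109,0]
    - [0,0,-114,0]
    - [0,0,-114,0]
    - [0,0,-114,0]

```text
time: 33.75
tool_pos: [507.5, -66.7, 29.4]
tcp_rot: [3.141, 0.0, 1.753]
ft_force: [-0.1, 0.4, 0.5]
opening: 0.503
finger_force: 0.0
```

Call:
arm_command:
  targets:
    - [1.1,-6,0,0]
    - [2.2,-12,0,0]
    - [3.2,-17.5,0,0]
    - [4,-21.5,0,0]
    - [4.5,-24.6,0,0]
    - [5.1,-27.5,0,0]
    - [5.8,-31.5,0,0]
    - [6.5,-35.4,0,0]
    - [7.2,-39.3,0,0]
    - [7.9,-43.3,0,0]
    - [8.7,-47.2,0,0]
    - [9.4,-51.1,0,0]
    - [10.1,-55,0,0]
    - [10.8,-59,0,0]
    - [10.8,-59,0,0]

```text
time: 35.25
tool_pos: [518.0, -126.9, 28.8]
tcp_rot: [3.141, 0.001, 1.752]
ft_force: [0.1, -0.5, -0.1]
opening: 0.499
finger_force: 0.0
```

Run:
```python
from h import *
s=robot.state();print(s["tool_pos"],s["ft_force"])
T=["bin_mid","bin_bar","bin_edge","label_mid"]
look("side",T);look("side",T);look("top",T)
```

```text
[ 518.00167035 -126.85801278   28.76920838] [ 0.12656124 -0.49536617 -0.12875053]
side bin_mid 0.77 [270. 401.  32.] [206. 140.]
side bin_mid 0.57 [ 521. -167.   43.] [287. 267.]
side bin_bar 0.97 [156. 373.  38.] [171. 144.]
side bin_bar 0.85 [ 638. -149.   58.] [333. 257.]
side bin_edge 0.69 [ 471. -178.    8.] [267. 280.]
side bin_edge 0.63 [329. 417.   1.] [225. 145.]
side label_mid 0.37 [ 491. -180.   41.] [275. 273.]
side label_mid 0.34 [ 758. -170.    1.] [379. 276.]
side bin_mid 0.87 [268. 400.  33.] [206. 140.]
side bin_mid 0.75 [ 500. -173.   21.] [279. 275.]
side bin_mid 0.58 [ 522. -164.   42.] [287. 267.]
side bin_bar 0.88 [157. 373.  41.] [171. 143.]
side bin_bar 0.7 [ 638. -147.   53.] [333. 257.]
side bin_edge 0.71 [ 473. -177.   10.] [268. 279.]
side bin_edge 0.69 [329. 417.   1.] [225. 145.]
side label_mid 0.51 [ 491. -177.   43.] [275. 271.]
top bin_mid 0.72 [271. 406.  30.] [140. 291.]
top bin_mid 0.61 [763. 198.  -5.] [223. 130.]
top bin_bar 0.9 [158. 375.  38.] [147. 333.]
top bin_edge 0.58 [323. 417.   1.] [140. 273.]
```

Call:
arm_command:
  targets:
    - [0.7,-3.9,0,0]
    - [1.3,-6.9,0,0]
    - [1.8,-9.8,0,0]
    - [2.3,-12.8,0,0]
    - [2.9,-15.7,0,0]
    - [3.4,-18.7,0,0]
    - [4,-21.6,0,0]
    - [4.5,-24.6,0,0]
    - [5.1,-27.5,0,0]
    - [5.6,-30.5,0,0]
    - [6.1,-33.4,0,0]
    - [6.7,-36.4,0,0]
    - [7.2,-39.3,0,0]
    - [7.8,-42.3,0,0]
    - [8.3,-45.3,0,0]
    - [8.7,-47.2,0,0]
    - [9,-49.2,0,0]
    - [9,-49.2,0,0]

```text
time: 37.8
tool_pos: [526.9, -175.3, 28.8]
tcp_rot: [-3.142, 0.0, 1.752]
ft_force: [-0.5, 0.9, 0.3]
opening: 0.5
finger_force: 0.6
```

Run:
```python
from h import *
s=robot.state();print(s["tool_pos"],s["ft_force"])
T=["bin_mid","bin_bar","bin_edge","label_mid"]
look("side",T);look("side",T);look("wrist",T)
```

```text
[ 526.87457639 -175.263557     28.75103589] [-0.54448758  0.94303716  0.31326332]
side bin_mid 0.68 [ 530. -214.   42.] [292. 283.]
side bin_mid 0.57 [268. 399.  33.] [205. 140.]
side bin_bar 0.97 [ 651. -197.   47.] [341. 275.]
side bin_bar 0.9 [156. 371.  40.] [171. 144.]
side bin_edge 0.8 [327. 418.  -1.] [224. 145.]
side bin_edge 0.62 [ 478. -227.    7.] [270. 297.]
side label_mid 0.42 [ 501. -228.   43.] [280. 288.]
side bin_mid 0.71 [ 531. -212.   41.] [292. 283.]
side bin_mid 0.6 [270. 401.  33.] [206. 140.]
side bin_bar 0.87 [159. 374.  43.] [172. 143.]
side bin_bar 0.79 [ 647. -196.   48.] [339. 274.]
side bin_edge 0.84 [ 477. -226.    9.] [270. 296.]
side bin_edge 0.55 [324. 417.  -1.] [223. 145.]
side bin_edge 0.36 [ 500. -225.   43.] [279. 287.]
side label_mid 0.45 [ 502. -227.   41.] [280. 288.]
wrist bin_bar 0.93 [ 650. -194.   50.]
```

Call:
arm_command:
  targets:
    - [0.3,-1.5,0,0]
    - [0.5,-3,0,0]
    - [0.8,-4.2,0,0]
    - [1,-5.4,0,0]
    - [1.1,-6,0,0]
    - [1.1,-6,0,0]
    - [1.1,-6,0,0]

```text
time: 39.25
tool_pos: [527.9, -180.9, 28.7]
tcp_rot: [-3.142, 0.0, 1.753]
ft_force: [0.1, 2.5, 0.1]
opening: 0.497
finger_force: 0.6
```

Run:
```python
from h import *
s=robot.state();print(s["tool_pos"],s["ft_force"])
T=["bin_mid","bin_bar","bin_edge"]
look("side",T);c=look("side",T);look("wrist",T);d=robot.read_camera("wrist")
k=lambda im:cv2.resize(im,(400,400),interpolation=2)
cv2.imwrite("pics/home1.png",np.hstack([k(c["pixels"][210:350,220:360]),k(d["pixels"][:,70:490])])[...,::-1])
```

```text
[ 527.92028815 -180.94051289   28.74169386] [0.08009532 2.4846908  0.13569346]
side bin_mid 0.81 [ 531. -221.   42.] [292. 286.]
side bin_bar 0.94 [ 644. -201.   49.] [338. 275.]
side bin_bar 0.7 [159. 371.  42.] [172. 143.]
side bin_edge 0.89 [325. 416.   1.] [223. 145.]
side bin_edge 0.58 [ 478. -235.    8.] [270. 299.]
side bin_edge 0.49 [747.   6.   4.] [363. 226.]
side bin_mid 0.66 [269. 398.  32.] [206. 141.]
side bin_mid 0.55 [ 532. -221.   41.] [293. 286.]
side bin_mid 0.21 [ 508. -227.   19.] [283. 293.]
side bin_bar 0.74 [ 647. -202.   49.] [339. 276.]
side bin_edge 0.81 [ 478. -232.   11.] [270. 298.]
side bin_edge 0.69 [327. 415.   1.] [224. 145.]
wrist bin_bar 0.92 [ 648. -198.   48.]
```

View pics/home1.png

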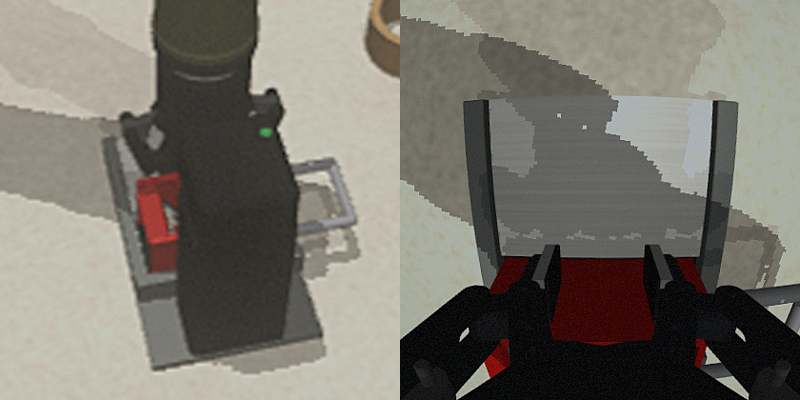

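The bin is nearly or fully in the nest: in the wrist view the bed is bare up to the bin wall at row ~257. One more gentle nudge to make sure.

Call:
arm_command:
  targets:
    - [0.1,-0.8,0,0]
    - [0.3,-1.6,0,0]
    - [0.4,-2.2,0,0]
    - [0.4,-2.2,0,0]

```text
time: 40.3
tool_pos: [528.5, -183.2, 28.8]
tcp_rot: [3.141, 0.0, 1.753]
ft_force: [0.2, 1.3, -1.1]
opening: 0.498
finger_force: 0.6
```

Call:
arm_command:
  targets:
    - [0.1,-0.8,0,0]
    - [0.3,-1.6,0,0]
    - [0.4,-2.2,0,0]
    - [0.4,-2.2,0,0]

```text
time: 40.7
tool_pos: [528.7, -183.9, 28.7]
tcp_rot: [-3.141, -0.002, 1.754]
ft_force: [-0.5, 5.3, 0.9]
opening: 0.499
finger_force: 2.4
```

Force rose to 5 N with no further travel, so the bin is against the nest's wall. Backing off, rising and checking.

Call:
arm_command:
  targets:
    - [-0.5,3,0,0]
    - [-2,10,0,0]
    - [-4,22,0,0]
    - [-6,34,0,0]
    - [-7,40,10,0]
    - [-7,40,30,0]
    - [-7,40,60,0]
    - [-7,40,90,0]
    - [-7,40,120,0]
    - [-7,40,140,0]
    - [-7,40,150,0]
    - [-7,40,150,0]
    - [-7,40,150,0]

```text
time: 42.0
tool_pos: [521.3, -144.9, 178.2]
tcp_rot: [-3.141, -0.0, 1.753]
ft_force: [-0.3, 0.9, -0.3]
opening: 0.499
finger_force: 0.0
```

Run:
```python
from h import *
T=["bin_mid","bin_bar","bin_edge","label_mid"]
look("side",T);look("top",T);c=look("side",T);d=look("wrist",T)
o=["tape_roll","carton","stapler","pen_mug","blue_bin","label_stack","marker"]
look("top",o)
k=lambda im:cv2.resize(im,(400,400),interpolation=2)
cv2.imwrite("pics/home2.png",np.hstack([k(c["pixels"][210:350,220:360]),k(d["pixels"][120:400,140:420])])[...,::-1])
```

```text
side bin_mid 0.79 [ 532. -219.   40.] [292. 285.]
side bin_mid 0.65 [268. 400.  32.] [206. 140.]
side bin_bar 0.93 [157. 375.  41.] [171. 143.]
side bin_bar 0.9 [ 648. -203.   46.] [340. 277.]
side bin_bar 0.4 [ 566. -485.   -0.] [316. 405.]
side bin_edge 0.89 [ 477. -237.    6.] [270. 300.]
side bin_edge 0.58 [326. 417.  -3.] [224. 145.]
side label_mid 0.6 [ 499. -233.   41.] [279. 290.]
side label_mid 0.42 [684. 433.   0.] [324. 141.]
top bin_mid 0.7 [271. 408.  32.] [139. 291.]
top bin_bar 0.69 [158. 376.  41.] [146. 334.]
top bin_edge 0.57 [320. 416.  -0.] [140. 274.]
side bin_mid 0.8 [269. 400.  29.] [206. 141.]
side bin_mid 0.68 [ 531. -221.   39.] [292. 286.]
side bin_bar 0.83 [158. 376.  41.] [172. 143.]
side bin_bar 0.61 [ 651. -203.   50.] [341. 276.]
side bin_edge 0.91 [ 482. -232.    5.] [272. 299.]
side bin_edge 0.73 [324. 417.   1.] [223. 145.]
side label_mid 0.54 [ 506. -233.   40.] [282. 291.]
wrist bin_mid 0.77 [ 533. -223.   37.] 
wrist bin_bar 0.83 [ 649. -200.   51.] 
wrist label_mid 0.72 [ 506. -235.   40.] 
top tape_roll 0.81 [751.  11.   0.] [284. 135.]
top carton 0.94 [478. 503.   3.] [115. 219.]
top stapler 0.78 [ 564. -488.    0.] [448. 200.]
top pen_mug 0.93 [677. 438.  -1.] [142. 155.]
top blue_bin 0.89 [760. 196.  -2.] [223. 131.]
top label_stack 0.91 [ 763. -172.   -4.] [343. 134.]
top marker 0.75 [ 403. -461.   -2.] [440. 254.]
```

View pics/home2.png

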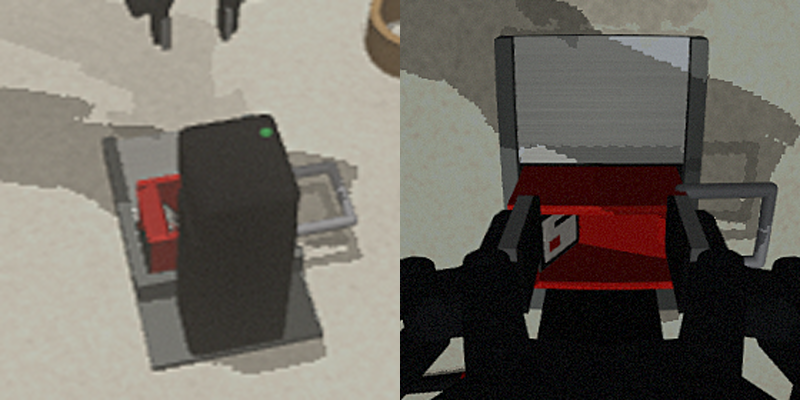

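Run:
```python
from h import *
for cam in("side","wrist"):
    acc={t:[] for t in("bin_mid","bin_bar","bin_edge","bin_valley")}
    for i in range(10):
        c=robot.read_camera(cam)
        for t in acc:
            for d in robot.spot_point(cam,t):
                w=world(c,d["location"])
                if w[1]<-180 and w[1]>-250 and d["confidence"]>.45: acc[t].append(w)
    for t,v in acc.items():
        if v: print(cam,t,len(v),np.median(v,0).round(1),np.std(v,0).round(1))
print(robot.state()["time"])
```

```text
side bin_mid 9 [ 531.2 -219.5   39.5] [1.5 1.4 1.9]
side bin_bar 9 [ 647.7 -201.    46.3] [1.7 0.7 1.4]
side bin_edge 9 [ 480.6 -234.2    7.3] [1.2 0.9 1.2]
side bin_valley 10 [ 509.9 -229.    17. ] [1.5 1.4 2.6]
wrist bin_mid 11 [ 535.  -223.6   42.1] [9.1 2.4 1.9]
wrist bin_bar 11 [ 648.9 -201.    47.4] [41.5  8.3  2.8]
wrist bin_edge 2 [ 579.8 -214.4   30.4] [68.2 11.8 16. ]
wrist bin_valley 10 [ 512.7 -226.9   13.9] [1.2 1.4 1.1]
48.4
```

The measured heights match home: mid 39.5, bar 46–47, edge 7, valley about 15 mm. The screen is up, the other things haven't moved, and the robot is clear. Handing in.

```bash
python3 -c "
from plant import robot
print(robot.sign_off())"
```

```text
the job is handed in; nothing more can be done
None
```

The job is handed in: I tipped the red bin to turn the label over, so its screen now shows, and pushed the bin along the bed until it sat at nest-floor height. I re-measured the other things on the desk and found them where they started.

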